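Rack the soft knife handles without denting them

TASK

Lay the three loose knife handles on the low drying shelf, one in each bay that has a cork strip, flat, straight and in the middle of its bay, black collars towards the back of the shelf (away from you): longest on the left, shortest on the right as you see it. The wood is soft and dents, so hold the handles with the lightest grip you have (no more than about 35 N a finger) and set them down without dropping them. Leave everything else on the bench, and the drift already lying in the fourth bay, where it is.

Things in the scene. Friction and masses are not known exactly. Their poses are not given: they have to be found in the camera images.
- handle_long: Knife handle of soft pale wood, lying; 150 mm long (along its x), octagonal section 24 mm across flats (24 wide, 24 high). The last 26 mm at its +x end is a black collar. Origin: centre of its underside; z up. About 60 g.
- handle_long_collar (a point): Centre of the collar's end face on that handle, 75 mm along +x from the handle's origin and 12 mm above its underside.
- handle_mid: Knife handle of soft pale wood, lying; 125 mm long (along its x), octagonal section 24 mm across flats (24 wide, 24 high). The last 26 mm at its +x end is a black collar. Origin: centre of its underside; z up. About 50 g.
- handle_mid_collar (a point): Centre of the collar's end face on that handle, 62.5 mm along +x from the handle's origin and 12 mm above its underside.
- handle_short: Knife handle of soft pale wood, lying; 100 mm long (along its x), octagonal section 24 mm across flats (24 wide, 24 high). The last 26 mm at its +x end is a black collar. Origin: centre of its underside; z up. About 40 g.
- handle_short_collar (a point): Centre of the collar's end face on that handle, 50 mm along +x from the handle's origin and 12 mm above its underside.
- rack: Low wooden drying shelf, fixed: 200 mm deep (x), 262 mm wide (y), board top 40 mm above the bench. Five light battens 6 mm high and 6 mm wide run front to back (along x) at y = -124, -62, 0, 62, 124 mm and part it into four bays, 62 mm apart, centred at y = 93, 31, -31, -93 mm. Origin: under its centre at bench height; +x is its back, away from the robot; +y is its left as the robot sees it.
- cork0: Cork strip, 150 x 44 x 2 mm, fixed along the middle of one of the three free bays (which strip is in which bay varies). Origin: centre of its underside, on the board; its top is 42 mm above the bench; x along the bay, +x to the back.
- cork1: Cork strip, 150 x 44 x 2 mm, fixed along the middle of one of the three free bays (which strip is in which bay varies). Origin: centre of its underside, on the board; its top is 42 mm above the bench; x along the bay, +x to the back.
- cork2: Cork strip, 150 x 44 x 2 mm, fixed along the middle of one of the three free bays (which strip is in which bay varies). Origin: centre of its underside, on the board; its top is 42 mm above the bench; x along the bay, +x to the back.
- drift: Hand drift (dark wood grip, square steel shank), 145 mm long, 22 mm high, 26 mm at its widest, lying in the middle of the shelf's fourth bay, which has no cork. Origin: its underside, about its middle; x along its length. Leave alone.
- jar: Amber glass jar with steel cap, 42 mm across, 85 mm high, standing. Origin: centre of its underside. Leave alone.
- dolly: Dark steel block, 36 x 36 x 60 mm high, standing. Origin: centre of its underside. Leave alone.
- weight: Brass weight with a knob, 42 mm across, 66 mm high, standing. Origin: centre of its underside. Leave alone.
- mallet: Wooden mallet lying on the bench, 220 mm long along its x, head at the +x end, under 60 mm high. Leave alone.
- brush: Small brush lying on the bench, 170 mm long along its x, under 30 mm high. Leave alone.
- tin: Steel tin, 90 mm across and 120 mm high, with sticks standing up to 190 mm. Origin: centre of its underside. Leave alone.
Not all that is in view belongs to the job. Leave any green or red look-alike of the handle_long alone.

How it is judged:
By the outcome, as a careful person would: the job done as asked, in the order asked, and still so for the second after the job is handed in, with the robot touching nothing.
It also fails if it takes over 70 s, if anything falls off the work surface, if the arm or the gripper's body presses on something with over 40 N, if the wrist force passes 120 N, or if a joint passes its speed limit or range.

ROBOT

A 6-joint arm with a two-finger parallel gripper is mounted at the origin on the work surface. World frame = base frame: x ahead of the robot, y to its left, z up, the work surface at z = 0. Lengths are in m, angles in degrees, forces in N, time in s.
With the tool pointing down it reaches from about 0.3 to 0.875 m from the base axis. Payload 6.4 kg.
Tool frame: the origin (TCP) lies at the very end of the fingers, on their centre line; the grasp point (between the pads) lies 19 mm behind it; z points along the fingers, y is the direction in which the jaws open and shut (so a half turn about z gives the same grasp; the last joint's range is limited). The gripper opens to 85 mm and grips with 20 to 120 N. Pads are 22 mm wide; open, the fingers measure 114 mm over their backs; the gripper's body (76 mm by 85 mm) begins 54 mm behind the grasp point. The pads swing forward as they close: fully open they stand 13 mm farther back than shut.
Start: joints at [-84.987, 10.359, 92.074, -0, 77.567, -11.82], TCP at [0.167, -0.55, 0.231] pointing down, gripper open.
Joint ranges: [-171.53, 171.53], [-51.25, 118.39], [17.06, 147.69], [-65.23, 245.23], [0, 150.52], [-178.68, 178.68]. Speed limits (degrees/s): [147.25, 147.25, 172.46, 180, 180, 180].

INTERFACE

Orientations are given as a 3x3 rotation matrix whose columns are the frame's x, y, z axes.
In Python, from workcell import * gives the robot as it stands.
- The arm moves only by the shell command python3 -m inch 'ROWS' [FORCE]. ROWS is JSON, a list of rows, each a list of 7 numbers: the turn, a rotation vector about the tool's x, y, z in degrees, then the shift along the tool's x, y, z in cm, then the gripper's target within -1 to 1 (fully open at 1, half-way at 0, shut at -1). In form: [[ax, ay, az, tx, ty, tz, claw], ...]. A call has 1 to 10 rows; each row shifts and turns the pose as measured when the row begins, along the tool's axes as they then stand; what a row does not reach is not made up. A row lasts 1/10 s, in which the tool goes at most 50 mm and 8.59 degrees, less where a joint would pass 70% of its speed; a pose out of reach is approached as far as the arm can. A call is refused whole if a number of a shift passes 5 or a number of a turn 8.59, either way. A call with a gripper value outside its range is refused whole. The fingers move at their own pace and stop on an object; FORCE is the grip in N (left out, the last holds). Time passes only in rows, so rows that do not move let the fingers close. It gives the time, the measured TCP pose, the force and the opening at its end, in the units of the state.
- read_state(): the state, without advancing time (a new reading comes with each control period).
- capture(name): name is "side" or "top"; returns a dict with "pixels" (480x640x3 uint8, red, green, blue), "range_z" (480x640 float32, m along the optical axis (not along the pixel's ray), 0 where there is no reading), "fx", "fy", "cx", "cy" (pixels), "world_to_cam" (4x4, takes a point from world to camera coordinates). Camera axes: x right, y down, z forward; pixel columns grow to the right and rows downward; lengths in m; the calibration is good to about 2 mm. A picture is of the moment at which its call begins.
- close_job(): hands the job in, once; it reports no verdict.
The state is a dict: "clock": time; "joints": joint angles; "qd": joint speeds; "effort": joint torques, N m; "position": TCP position; "ee_rot": TCP orientation; "ft_force": force on the tool from outside, world axes, zero at the start; "wrist_torque": the same for the moment, N m; "opening": opening from 0.0 (shut) to 1.0 (fully open).
Only numpy, scipy, OpenCV 4.12 (cv2) and the standard library are available. Lean on these libraries where they do the work, as an engineer would, in place of code of your own. Each camera call takes 0.05 s, during which the arm holds its last target. There are 200 camera calls.

## Working session

There is one attempt and no reset: what is moved stays moved. The work goes in short steps, Python scripts to look and compute and a shell command to move; the robot and the scene stay as the last step left them, time stands still between calls to the robot, and variables do not carry over. Pictures are saved under pics/ and viewed, about 8 in all and at most 12, crops included, and the job is handed in when it is done.

```bash
mkdir -p pics; ls; cat > h.py <<'E'
from workcell import *
import numpy as np, cv2
def save(c,n): cv2.imwrite(f'pics/{n}.png',c['pixels'][:,:,::-1])
def cloud(c):
    z=c['range_z']; v,u=np.indices(z.shape)
    P=np.stack([(u-c['cx'])/c['fx']*z,(v-c['cy'])/c['fy']*z,z],-1)
    T=np.linalg.inv(c['world_to_cam']); W=P@T[:3,:3].T+T[:3,3]
    W[z==0]=np.nan; return W
E
python3 - <<'E'
from h import *
for n in('top','side'):
    c=capture(n); save(c,n+'1'); np.savez('pics/'+n+'1.npz',**c)
    print(n,np.round(c['world_to_cam'],3).tolist(),c['fx'],c['cx'],c['cy'])
s=read_state(); print({k:np.round(v,3).tolist() for k,v in s.items()})
E
```

```text
pics
top [[-0.005, -1.0, -0.015, 0.005], [-0.998, 0.006, -0.063, 0.514], [0.063, 0.014, -0.998, 1.665], [0.0, 0.0, 0.0, 1.0]] 609.4936812027088 315.41474663234607 234.1169784975224
side [[-0.912, -0.41, -0.008, 0.496], [-0.291, 0.662, -0.69, 0.196], [0.288, -0.627, -0.723, 1.083], [0.0, 0.0, 0.0, 1.0]] 524.6046646683059 315.1530536063348 244.5213379591946
{'clock': 0.1, 'joints': [-84.987, 10.398, 92.125, 0.0, 77.566, -11.821], 'qd': [-0.017, -0.169, -0.199, 0.111, -0.013, 0.019], 'effort': [0.001, -44.588, -35.224, -0.0, 0.004, -0.0], 'position': [0.166, -0.55, 0.23], 'ee_rot': [[0.957, 0.29, -0.0], [0.29, -0.957, 0.002], [0.0, -0.002, -1.0]], 'ft_force': [-0.98, -0.885, -0.329], 'wrist_torque': [-0.022, 0.032, -0.042], 'opening': 1.0}
```

View pics/top1.png

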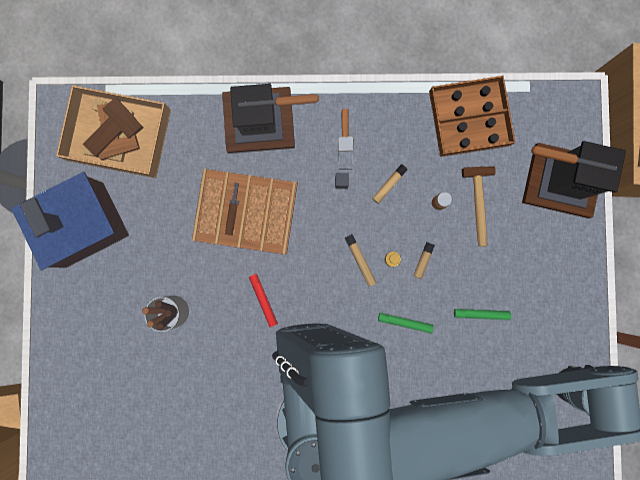

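View pics/side1.png

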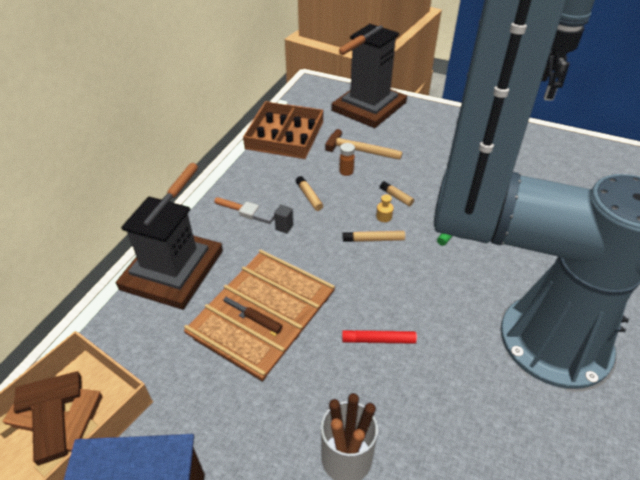

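```bash
cat >> h.py <<'E'
def ray(c,px,z):
    T=np.linalg.inv(c['world_to_cam']); px=np.atleast_2d(px).astype(float)
    d=np.c_[(px[:,0]-c['cx'])/c['fx'],(px[:,1]-c['cy'])/c['fy'],np.ones(len(px))]@T[:3,:3].T
    return T[:3,3]+d*((z-T[2,3])/d[:,2])[:,None]
def fit(c,m,z):
    "mask -> largest blob's world rect on plane z: centroid, rect centre, sizes, long-axis deg"
    n,l,st,_=cv2.connectedComponentsWithStats(m.astype(np.uint8)); k=1+np.argmax(st[1:,4])
    v,u=np.nonzero(l==k); W=ray(c,np.c_[u,v],z)[:,:2]; ce=W.mean(0)
    (x,y),(a,b),t=cv2.minAreaRect((W*1000).astype(np.float32))
    e,V=np.linalg.eigh(np.cov((W-ce).T)); ax=V[:,1]
    p=(W-ce)@ax; q=(W-ce)@V[:,0]
    mid=ce+ax*(p.max()+p.min())/2
    return dict(cen=np.round(ce*1e3,1),rect=np.round([x,y,a,b,t],1),n=len(u),mid=np.round(mid*1e3,1),L=round(1e3*np.ptp(p),1),Wd=round(1e3*np.ptp(q),1),ang=round(np.degrees(np.arctan2(ax[1],ax[0])),2))
def win(m,x0,x1,y0,y1):
    r=np.zeros_like(m); r[y0:y1,x0:x1]=m[y0:y1,x0:x1]; return r
H={'long':(335,382,225,295),'mid':(365,415,155,210),'short':(408,440,235,285)}
def handle(c,h,w,z0=0):
    W=cloud(c); p=c['pixels'].astype(int); hsv=cv2.cvtColor(c['pixels'],cv2.COLOR_RGB2HSV)
    tall=win((W[...,2]>z0+.010)&(W[...,2]<z0+.04),*w)
    r=fit(c,tall,z0+.016); blk=tall&(p.sum(2)<150); v,u=np.nonzero(blk); 
    wood=win((hsv[...,0]>8)&(hsv[...,0]<25)&(hsv[...,1]>70)&(p.sum(2)>200),*w)
    return r, np.round(ray(c,[[u.mean(),v.mean()]],z0+.02)[0,:2]*1e3,1), np.nanmedian(W[tall][:,2]).round(4), fit(c,wood,z0+.02)
E
python3 - <<'E'
from h import *
c=dict(np.load('pics/top1.npz')); W=cloud(c); print('bench z',np.nanmedian(W[280:300,200:240,2]),'tops', np.nanmax(W[225:295,335:382,2]))
for h,w in H.items():
    print(h,*handle(c,h,w),sep='\n  ')
m=win((W[...,2]>.03)&(W[...,2]<.075),180,310,155,265); print('rack',fit(c,m,.043))
d=win((W[...,2]>.052)&(W[...,2]<.075),180,310,155,265); print('drift',fit(c,d,.055))
hsv=cv2.cvtColor(c['pixels'],cv2.COLOR_RGB2HSV); 
for u in range(196,298,3): print(u,c['pixels'][215,u],hsv[215,u],round(float(W[215,u,2]),3),end=' | ')
big=cv2.resize(c['pixels'][155:300,180:450,::-1],None,fx=2.96,fy=2.96,interpolation=cv2.INTER_CUBIC); cv2.imwrite('pics/crop.png',big)
E
```

```text
bench z -0.0014243340695929696 tops 0.033956601858581514
long
  {'cen': array([ 441.2, -121. ]), 'rect': array([ 441.3, -121.2,  149.6,   23.4,   26.1]), 'n': 481, 'mid': array([ 441.2, -121. ]), 'L': np.float64(149.6), 'Wd': np.float64(23.8), 'ang': np.float64(-154.11)}
  [498.6 -93.9]
  0.0206
  {'cen': array([ 430.4, -125.6]), 'rect': array([ 431. , -125.2,  122.2,   22.1,   26. ]), 'n': 379, 'mid': array([ 431. , -125.3]), 'L': np.float64(122.3), 'Wd': np.float64(22.6), 'ang': np.float64(-154.26)}
mid
  {'cen': array([ 653.1, -204.5]), 'rect': array([ 653.6, -205. ,   23.9,  128.8,   49.6]), 'n': 392, 'mid': array([ 653.6, -205. ]), 'L': np.float64(128.8), 'Wd': np.float64(23.9), 'ang': np.float64(139.5)}
  [ 691.1 -236. ]
  0.0203
  {'cen': array([ 643.6, -195.5]), 'rect': array([ 643.8, -195.8,   23. ,  101.8,   49.1]), 'n': 302, 'mid': array([ 643.8, -195.8]), 'L': np.float64(101.7), 'Wd': np.float64(23.2), 'ang': np.float64(139.41)}
short
  {'cen': array([ 439.7, -295. ]), 'rect': array([ 440.1, -294.9,   24.9,  100.1,   68.1]), 'n': 325, 'mid': array([ 440.1, -295.2]), 'L': 
[... 1352 characters left out ...]
9 101] [ 19  96 162] 0.049 | 247 [196 157 128] [ 13  88 196] 0.037 | 250 [158 120  89] [ 13 111 158] 0.038 | 253 [164 125  92] [ 14 112 164] 0.048 | 256 [155 118  90] [ 13 107 155] 0.041 | 259 [182 137 102] [ 13 112 182] 0.041 | 262 [175 134  98] [ 14 112 175] 0.041 | 265 [179 142 104] [ 15 107 179] 0.039 | 268 [156 103  71] [ 11 139 156] 0.033 | 271 [161 124  91] [ 14 111 161] 0.039 | 274 [164 125  94] [ 13 109 164] 0.038 | 277 [170 130  97] [ 14 110 170] 0.037 | 280 [164 125  93] [ 14 110 164] 0.043 | 283 [190 145 107] [ 14 111 190] 0.039 | 286 [139  97  71] [ 11 125 139] 0.038 | 289 [191 164 120] [ 19  95 191] 0.045 | 292 [94 74 66] [ 9 76 94] 0.035 | 295 [124 127 137] [113  24 137] 0.0 |
```

View pics/crop.png

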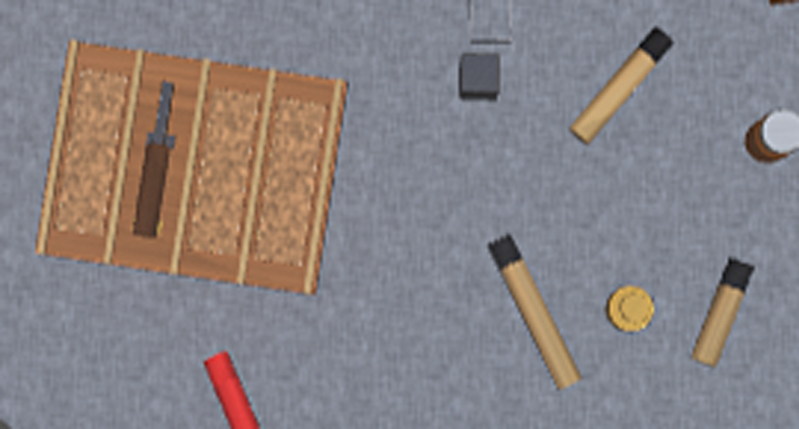

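```bash
cat >> h.py <<'E'
def plan(x,y,z,yaw):
    "mm, deg: tool-frame move left"
    s=read_state(); R=np.array(s['ee_rot']); p=np.array(s['position'])*1e3
    c,n=np.cos(np.radians(yaw)),np.sin(np.radians(yaw)); G=np.array([[c,n,0],[n,-c,0],[0,0,-1]])
    rv=np.degrees(cv2.Rodrigues(R.T@G)[0].ravel()); d=np.array([x,y,z])-p
    print('t',round(float(s['clock']),2),'at',p.round(1),'yaw',np.degrees(np.arctan2(R[1,0],R[0,0])).round(1),'open',round(float(s['opening']),3),'F',np.round(s['ft_force'],1))
    print(' turn',rv.round(2),'shift cm now-axes',(R.T@d/10).round(2),'goal-axes',(G.T@d/10).round(2))
E
python3 - <<'E'
from h import *
c=dict(np.load('pics/side1.npz')); W=cloud(c)
for k,w in {'long':(338,410,225,248),'mid':(290,327,170,214),'short':(373,420,174,210)}.items():
    m=win((W[...,2]>.008)&(W[...,2]<.04),*w); print(k,fit(c,m,.014),np.nanmedian(W[m],0).round(3))
m=win((W[...,2]>.03)&(W[...,2]<.08),175,340,245,382); print('rack',fit(c,m,.042))
# corks in top view: speckle => local std
c=dict(np.load('pics/top1.npz')); h=cv2.cvtColor(cv2.GaussianBlur(c['pixels'],(3,3),0),cv2.COLOR_RGB2HSV)
m=win(((h[...,0]>=12)&(h[...,0]<=16)&(h[...,1]<119)&(h[...,2]>130)),190,300,165,258).astype(np.uint8)
m=cv2.morphologyEx(m,cv2.MORPH_OPEN,np.ones((3,3)));m=cv2.morphologyEx(m,cv2.MORPH_CLOSE,np.ones((5,5)))
n,l,st,ce=cv2.connectedComponentsWithStats(m)
for i in range(1,n):
    if st[i,4]>300: print('cork',fit(c,l==i,.042))
R=np.array([575.5,195.1]);a=np.radians(-8.75)
for yb in(93,-31,-93): print(yb,(R+[-yb*np.sin(a),yb*np.cos(a)]).round(1))
plan(441.2,-121,150,25.9)
E
```

```text
long {'cen': array([ 441.5, -119.9]), 'rect': array([ 440.7, -120. ,  152.5,   33.5,   25.8]), 'n': 601, 'mid': array([ 440.8, -120.2]), 'L': np.float64(152.6), 'Wd': np.float64(33.8), 'ang': np.float64(-153.96)} [ 0.439 -0.114  0.021]
mid {'cen': array([ 653.2, -203.5]), 'rect': array([ 655.7, -205.6,   28.5,  143.2,   49.1]), 'n': 357, 'mid': array([ 655.6, -205.6]), 'L': np.float64(143.2), 'Wd': np.float64(28.7), 'ang': np.float64(138.89)} [ 0.649 -0.195  0.022]
short {'cen': array([ 440.4, -294.1]), 'rect': array([ 442.1, -294. ,   32.9,  111. ,   68.1]), 'n': 323, 'mid': array([ 441.9, -294.8]), 'L': np.float64(111.2), 'Wd': np.float64(34.3), 'ang': np.float64(156.95)} [ 0.439 -0.283  0.022]
rack {'cen': array([572.8, 209.7]), 'rect': array([576.6, 199.8, 266.6, 208.4,  81.2]), 'n': 10139, 'mid': array([571.5, 200.8]), 'L': np.float64(268.3), 'Wd': np.float64(211.1), 'ang': np.float64(81.87)}
cork {'cen': array([591.1, 288.3]), 'rect': array([591.7, 287.9,  43.7, 151.2,  80.9]), 'n': 871, 'mid': array([591.8, 288.2]), 'L': np.float64(151.2), 'Wd': np.float64(43.7), 'ang': np.float64(171.15)}
cork {'cen': array([571.4, 165.6]), 'rect': array([571.8, 165.6,  43. , 148.9,  81.3]), 'n': 854, 'mid': array([571.7, 165.5]), 'L': np.float64(148.8), 'Wd': np.float64(43.1), 'ang': np.float64(171.19)}
cork {'cen': array([562.7, 104.6]), 'rect': array([563.3, 104.4,  43.6, 150.4,  81.2]), 'n': 874, 'mid': array([563.2, 104.5]), 'L': np.float64(150.4), 'Wd': np.float64(43.8), 'ang': np.float64(171.07)}
93 [589.6 287. ]
-31 [570.8 164.5]
-93 [561.4 103.2]
t 0.1 at [ 166.5 -549.9  230.5] yaw 16.8 open 1.0 F [-1.  -0.9 -0.3]
 turn [-0.09 -0.03 -9.07] shift cm now-axes [ 38.71 -33.08   8.11] goal-axes [ 43.45 -26.58   8.05]
```

```bash
python3 -m inch '[[0,0,-8.5,3.6,-2.7,0.3,0.2],[0,0,-0.5,3.9,-2.4,0.4,0.2],[0,0,0,3.9,-2.4,0.6,0.2],[0,0,0,3.9,-2.4,0.8,0.2],[0,0,0,3.9,-2.4,0.8,0.2],[0,0,0,3.9,-2.4,0.8,0.2],[0,0,0,3.9,-2.4,0.8,0.2],[0,0,0,3.9,-2.4,0.8,0.2],[0,0,0,3.9,-2.4,0.8,0.2],[0,0,0,3.9,-2.4,0.8,0.2]]' 20
python3 -c "
from h import *
plan(441.2,-120.7,100,25.9)"
```

```text
clock: 1.1
position: [0.418, -0.1553, 0.1573]
ee_rot: [[0.902, 0.431, -0.0], [0.431, -0.902, 0.001], [0.0, -0.001, -1.0]]
ft_force: [0.4, -2.0, -0.1]
opening: 0.6
t 1.1 at [ 418.  -155.3  157.3] yaw 25.5 open 0.6 F [ 0.4 -2.  -0.1]
 turn [-0.06 -0.02 -0.36] shift cm now-axes [ 3.58 -2.12  5.74] goal-axes [ 3.6  -2.1   5.73]
```

```bash
python3 -m inch '[[0,0,-0.4,3.6,-2.1,2.0,0.2],[0,0,0,0,0,3.5,0.2],[0,0,0,0,0,0,0.2]]'
python3 -c "
from h import *
plan(441.2,-120.7,6,25.9)"
```

```text
clock: 1.4
position: [0.4437, -0.113, 0.1002]
ee_rot: [[0.895, 0.446, 0.0], [0.446, -0.895, 0.002], [0.001, -0.002, -1.0]]
ft_force: [-0.3, 0.1, -0.9]
opening: 0.604
t 1.4 at [ 443.7 -113.   100.2] yaw 26.5 open 0.604 F [-0.3  0.1 -0.9]
 turn [-0.12 -0.07  0.57] shift cm now-axes [-0.58  0.6   9.42] goal-axes [-0.56  0.58  9.42]
```

```bash
python3 -m inch '[[0,0,0.5,-0.6,0.6,2.5,0.2],[0,0,0,0,0,2.5,0.2],[0,0,0,0,0,0,0.2],[0,0,0,0,0,0,0.2]]'
python3 -c "
from h import *
plan(441.2,-120.7,6,25.9)"
```

```text
clock: 1.8
position: [0.4424, -0.1233, 0.053]
ee_rot: [[0.9, 0.437, 0.002], [0.437, -0.9, 0.001], [0.002, -0.0, -1.0]]
ft_force: [-0.2, 0.4, 0.0]
opening: 0.6
t 1.8 at [ 442.4 -123.3   53. ] yaw 25.9 open 0.6 F [-0.2  0.4  0. ]
 turn [-0.02 -0.13 -0.01] shift cm now-axes [-0.01 -0.28  4.7 ] goal-axes [ 0.   -0.28  4.7 ]
```

```bash
python3 -m inch '[[0,0,0,0,-0.2,1.8,0.2],[0,0,0,0,0,1.5,0.2],[0,0,0,0,0,0.9,0.2],[0,0,0,0,0,0,0.2],[0,0,0,0,0,0,0.2]]'
python3 -c "
from h import *
plan(441.2,-120.7,6,25.9)"
```

```text
clock: 2.3
position: [0.4469, -0.1264, 0.0184]
ee_rot: [[0.901, 0.434, 0.012], [0.434, -0.901, -0.005], [0.009, 0.01, -1.0]]
ft_force: [0.6, 0.1, -0.6]
opening: 0.597
t 2.3 at [ 446.9 -126.4   18.4] yaw 25.7 open 0.597 F [ 0.6  0.1 -0.6]
 turn [ 0.57 -0.51 -0.19] shift cm now-axes [-0.28 -0.77  1.23] goal-axes [-0.26 -0.76  1.24]
```

```bash
python3 -m inch '[[0.5,-0.5,-0.2,-0.28,-0.75,0.3,0.2],[0,0,0,0,0,0,0.2],[0,0,0,0,0,0,0.2]]'
python3 -c "
from h import *
plan(441.2,-120.7,6,25.9);plan(441.2,-120.7,6,25.9)
print(read_state()['joints'],read_state()['qd'])"
```

```text
clock: 2.6
position: [0.4419, -0.1212, 0.0171]
ee_rot: [[0.899, 0.437, 0.002], [0.437, -0.899, -0.002], [0.001, 0.003, -1.0]]
ft_force: [1.0, 0.1, 0.2]
opening: 0.6
t 2.6 at [ 441.9 -121.2   17.1] yaw 25.9 open 0.6 F [1.  0.1 0.2]
 turn [ 0.17 -0.07  0.02] shift cm now-axes [-0.05 -0.08  1.11] goal-axes [-0.05 -0.08  1.11]
t 2.6 at [ 441.9 -121.2   17.1] yaw 25.9 open 0.6 F [1.  0.1 0.2]
 turn [ 0.17 -0.07  0.02] shift cm now-axes [-0.05 -0.08  1.11] goal-axes [-0.05 -0.08  1.11]
[-3.01990482e+01  1.44424856e+01  1.16498168e+02 -5.62348382e-02
  4.88773926e+01  3.39192158e+01] [ 0.29960978 -0.32332556  0.57609102  0.04548624  0.54281582  0.02334877]
```

```bash
python3 -m inch '[[0.1,0,0,-0.05,-0.05,0.6,0.2],[0,0,0,0,0,0.5,0.2],[0,0,0,0,0,0,0.2]]'
python3 -c "
from h import *
plan(441.2,-120.7,6,25.9)"
```

```text
clock: 2.9
position: [0.4415, -0.1209, 0.0056]
ee_rot: [[0.899, 0.437, 0.002], [0.437, -0.899, -0.001], [0.002, 0.002, -1.0]]
ft_force: [-0.7, -0.2, 0.4]
opening: 0.596
t 2.9 at [ 441.5 -120.9    5.6] yaw 25.9 open 0.596 F [-0.7 -0.2  0.4]
 turn [ 0.11 -0.09  0.04] shift cm now-axes [-0.02 -0.03 -0.04] goal-axes [-0.02 -0.03 -0.04]
```

```bash
python3 -m inch '[[0,0,0,0,0,0,-1],[0,0,0,0,0,0,-1],[0,0,0,0,0,0,-1],[0,0,0,0,0,0,-1],[0,0,0,0,0,0,-1],[0,0,0,0,0,0,-1],[0,0,0,0,0,0,-1]]' 20
python3 -c "
from h import *
plan(441.2,-120.7,100,25.9)"
```

```text
clock: 3.6
position: [0.4412, -0.1208, 0.0052]
ee_rot: [[0.899, 0.437, 0.001], [0.437, -0.899, -0.0], [0.001, 0.001, -1.0]]
ft_force: [0.1, 0.9, -1.3]
opening: 0.275
t 3.6 at [ 441.2 -120.8    5.2] yaw 25.9 open 0.275 F [ 0.1  0.9 -1.3]
 turn [ 0.06 -0.06  0.03] shift cm now-axes [ 0.01 -0.   -9.48] goal-axes [ 0.   -0.01 -9.48]
```

```bash
python3 -m inch '[[0,0,0,0,0,-1,-1],[0,0,0,0,0,-2.5,-1],[0,0,0,0,0,-3,-1],[0,0,0,0,0,-2.5,-1],[0,0,0,0,0,-1.2,-1],[0,0,0,0,0,0,-1],[0,0,0,0,0,0,-1]]'
python3 - <<'E'
from h import *
plan(591,288,125,-8.8)
c=capture('side'); cv2.imwrite('pics/s2.png',cv2.resize(c['pixels'][130:400,180:520,::-1],None,fx=2,fy=2))
E
```

```text
clock: 4.3
position: [0.4406, -0.1205, 0.1139]
ee_rot: [[0.899, 0.437, 0.001], [0.437, -0.899, -0.0], [0.001, 0.001, -1.0]]
ft_force: [0.5, -0.4, -1.2]
opening: 0.274
t 4.3 at [ 440.6 -120.5  113.9] yaw 25.9 open 0.274 F [ 0.5 -0.4 -1.2]
 turn [ 0.04 -0.08 34.74] shift cm now-axes [ 31.39 -30.15  -1.11] goal-axes [  8.62 -42.67  -1.11]
```

View pics/s2.png

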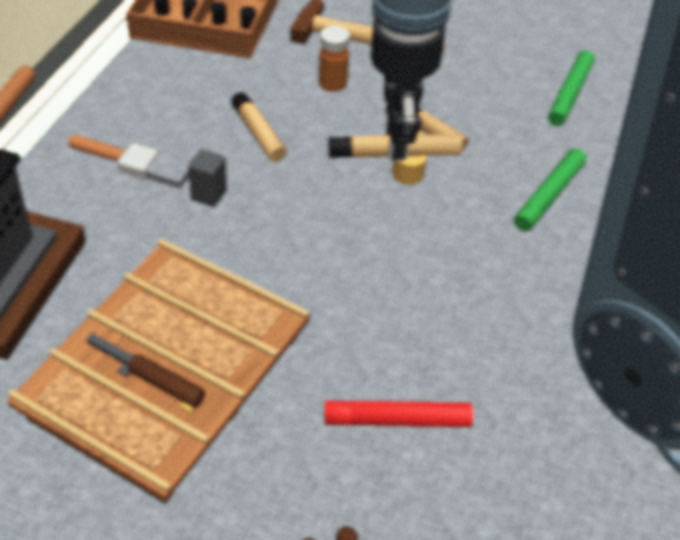

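```bash
python3 -m inch '[[0,0,4,1.5,-1.4,-0.5,-1],[0,0,7,2.7,-2.8,-0.3,-1],[0,0,7,2.2,-3.3,-0.2,-1],[0,0,7,1.7,-3.6,0,-1],[0,0,7,1.3,-3.8,0,-1],[0,0,2,0.9,-3.9,0,-1],[0,0,0,0.8,-3.9,0,-1],[0,0,0,0.8,-3.9,0,-1],[0,0,0,0.8,-3.9,0,-1],[0,0,0,0.8,-3.0,0,-1]]'
python3 -c "
from h import *
plan(591,288,125,-8.8)"
```

```text
clock: 5.35
position: [0.5681, 0.235, 0.111]
ee_rot: [[0.985, -0.174, -0.018], [-0.174, -0.985, -0.0], [-0.018, 0.004, -1.0]]
ft_force: [-0.2, -1.1, -0.2]
opening: 0.276
t 5.35 at [568.1 235.  111. ] yaw -10.0 open 0.276 F [-0.2 -1.1 -0.2]
 turn [ 0.19  1.03 -1.24] shift cm now-axes [ 1.31 -5.61 -1.44] goal-axes [ 1.45 -5.58 -1.4 ]
```

```bash
python3 -m inch '[[0,1,-1.2,1.0,-3.0,-0.6,-1],[0,0,0,0.4,-2.0,-0.5,-1],[0,0,0,0,0,0,-1],[0,0,0,0,0,0,-1]]'
python3 -c "
from h import *
plan(591,288,80,-8.8)"
```

```text
clock: 5.75
position: [0.5878, 0.2874, 0.114]
ee_rot: [[0.989, -0.148, -0.011], [-0.148, -0.989, -0.006], [-0.01, 0.007, -1.0]]
ft_force: [0.2, 0.5, -0.7]
opening: 0.275
t 5.75 at [587.8 287.4 114. ] yaw -8.5 open 0.275 F [ 0.2  0.5 -0.7]
 turn [0.41 0.55 0.31] shift cm now-axes [ 0.34 -0.13  3.39] goal-axes [ 0.31 -0.11  3.4 ]
```

```bash
python3 -m inch '[[0.4,0.55,0.3,0.3,-0.1,1.2,-1],[0,0,0,0,0,1.2,-1],[0,0,0,0,0,1.2,-1],[0,0,0,0,0,1.0,-1],[0,0,0,0,0,0,-1],[0,0,0,0,0,0,-1]]'
python3 -c "
from h import *
plan(591,288,47.5,-8.8)"
```

```text
clock: 6.35
position: [0.5876, 0.283, 0.0611]
ee_rot: [[0.988, -0.156, -0.008], [-0.156, -0.988, -0.003], [-0.007, 0.004, -1.0]]
ft_force: [-0.2, 0.7, -0.6]
opening: 0.276
t 6.35 at [587.6 283.   61.1] yaw -9.0 open 0.276 F [-0.2  0.7 -0.6]
 turn [ 0.25  0.43 -0.2 ] shift cm now-axes [ 0.27 -0.55  1.36] goal-axes [ 0.26 -0.55  1.36]
```

```bash
python3 -m inch '[[0.25,0.4,-0.2,0.26,-0.55,0.4,-1],[0,0,0,0,0,0,-1],[0,0,0,0,0,0,-1]]'
python3 -c "
from h import *
plan(591,288,47.5,-8.8)"
```

```text
clock: 6.65
position: [0.5922, 0.2887, 0.0579]
ee_rot: [[0.988, -0.153, 0.002], [-0.153, -0.988, 0.001], [0.002, -0.001, -1.0]]
ft_force: [-0.3, 0.8, -0.0]
opening: 0.275
t 6.65 at [592.2 288.7  57.9] yaw -8.8 open 0.275 F [-0.3  0.8 -0. ]
 turn [-0.07 -0.11  0.02] shift cm now-axes [-0.11  0.09  1.04] goal-axes [-0.1   0.08  1.04]
```

```bash
python3 -m inch '[[0,-0.1,0,-0.1,0.08,0.4,-1],[0,0,0,0,0,0.3,-1],[0,0,0,0,0,0.1,-1],[0,0,0,0,0,0,-1]]'
python3 -c "
from h import *
plan(591,288,47.3,-8.8)"
```

```text
clock: 7.05
position: [0.5915, 0.2883, 0.0501]
ee_rot: [[0.988, -0.152, 0.002], [-0.152, -0.988, 0.002], [0.001, -0.002, -1.0]]
ft_force: [-0.3, -0.8, -0.7]
opening: 0.276
t 7.05 at [591.5 288.3  50.1] yaw -8.8 open 0.276 F [-0.3 -0.8 -0.7]
 turn [-0.11 -0.08  0.04] shift cm now-axes [-0.04  0.04  0.28] goal-axes [-0.04  0.04  0.28]
```

```bash
python3 -m inch '[[-0.1,-0.1,0,0,0,0.15,-1],[0,0,0,0,0,0.12,-1],[0,0,0,0,0,0,-1]]'
python3 -c "
from h import *
plan(591,288,47.3,-8.8)"
```

```text
clock: 7.35
position: [0.5916, 0.2883, 0.0473]
ee_rot: [[0.988, -0.152, -0.0], [-0.152, -0.988, 0.0], [-0.0, -0.0, -1.0]]
ft_force: [-1.0, 0.8, 0.1]
opening: 0.274
t 7.35 at [591.6 288.3  47.3] yaw -8.8 open 0.274 F [-1.   0.8  0.1]
 turn [-0.    0.02  0.04] shift cm now-axes [-0.05  0.04  0.  ] goal-axes [-0.05  0.04  0.  ]
```

```bash
python3 -m inch '[[0,0,0,0,0,0.08,-1],[0,0,0,0,0,0,-1]]'; python3 -m inch '[[0,0,0,0,0,0.08,-1],[0,0,0,0,0,0,-1]]'
```

```text
clock: 7.55
position: [0.5918, 0.2884, 0.0475]
ee_rot: [[0.988, -0.152, 0.0], [-0.152, -0.988, 0.0], [0.0, -0.0, -1.0]]
ft_force: [0.7, -0.7, -0.4]
opening: 0.276
clock: 7.75
position: [0.5921, 0.2885, 0.0473]
ee_rot: [[0.988, -0.152, 0.001], [-0.152, -0.988, 0.0], [0.001, -0.0, -1.0]]
ft_force: [0.4, -0.3, -0.8]
opening: 0.273
```

```bash
python3 -m inch '[[0,0,0,0,0,0,-0.3],[0,0,0,0,0,0,-0.25],[0,0,0,0,0,0,-0.2],[0,0,0,0,0,0,-0.2],[0,0,0,0,0,-0.5,-0.2],[0,0,0,0,0,-1.5,-0.2],[0,0,0,0,0,-2.5,-0.2],[0,0,0,0,0,-3,-0.2],[0,0,0,0,0,-2,-0.2],[0,0,0,0,0,0,0]]'
python3 -c "
from h import *
plan(653.4,-204.7,145,-40.5)"
```

```text
clock: 8.75
position: [0.5923, 0.2886, 0.1493]
ee_rot: [[0.988, -0.152, 0.002], [-0.152, -0.988, 0.001], [0.002, -0.001, -1.0]]
ft_force: [0.8, -0.3, -0.3]
opening: 0.501
t 8.75 at [592.3 288.6 149.3] yaw -8.8 open 0.501 F [ 0.8 -0.3 -0.3]
 turn [-0.07 -0.07 31.75] shift cm now-axes [13.55 47.82  0.41] goal-axes [36.68 33.54  0.43]
```

```bash
python3 -m inch '[[0,0,4,0.6,2.0,0,0.2],[0,0,7,1.3,3.7,0,0.2],[0,0,7,2.0,3.9,0,0.2],[0,0,7,2.5,3.5,0,0.2],[0,0,6,3.0,3.2,0,0.2],[0,0,0,3.2,2.9,0,0.2],[0,0,0,3.2,2.9,0,0.2],[0,0,0,3.2,2.9,0,0.2],[0,0,0,3.2,2.9,0,0.2],[0,0,0,3.0,2.7,0,0.2]]'
python3 - <<'E'
from h import *
plan(653.4,-204.7,145,-40.5)
c=capture('top'); np.savez('pics/top2.npz',**c); save(c,'top2'); print(handle(c,'l',(190,245,165,258),.042)[0::2])
E
```

```text
clock: 9.75
position: [0.6434, -0.1193, 0.1471]
ee_rot: [[0.761, -0.649, 0.002], [-0.649, -0.761, 0.004], [-0.001, -0.005, -1.0]]
ft_force: [1.1, 0.7, -0.1]
opening: 0.595
t 9.75 at [ 643.4 -119.3  147.1] yaw -40.5 open 0.595 F [ 1.1  0.7 -0.1]
 turn [-0.26  0.05  0.03] shift cm now-axes [6.31 5.85 0.18] goal-axes [6.31 5.85 0.21]
({'cen': array([592.7, 286.1]), 'rect': array([593.3, 285.8,  25.8, 150.4,  81.4]), 'n': 501, 'mid': array([593.3, 286. ]), 'L': np.float64(150.4), 'Wd': np.float64(25.8), 'ang': np.float64(171.33)}, np.float64(0.0606))
```

View pics/top2.png

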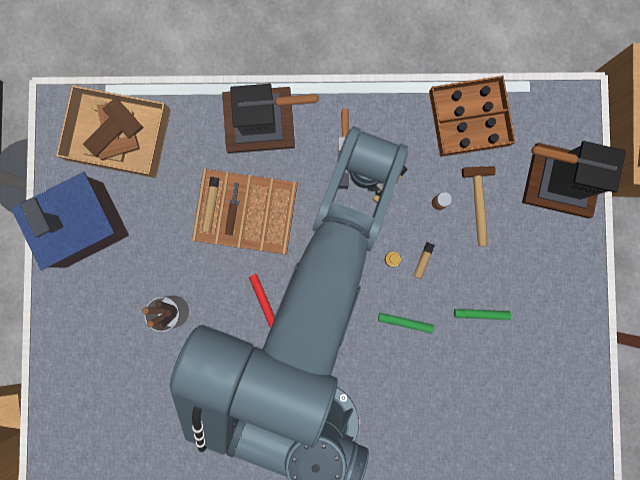

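```bash
python3 -m inch '[[-0.2,0,0,2.6,2.4,1.0,0.2],[0,0,0,2.0,1.8,2.0,0.2],[0,0,0,0.8,0.7,2.5,0.2],[0,0,0,0,0,1.8,0.2],[0,0,0,0,0,0,0.2],[0,0,0,0,0,0,0.2]]'
python3 -c "
from h import *
plan(653.4,-204.7,6,-40.5)"
```

```text
clock: 10.4
position: [0.652, -0.2052, 0.0704]
ee_rot: [[0.754, -0.657, 0.001], [-0.657, -0.754, -0.002], [0.002, 0.001, -1.0]]
ft_force: [0.3, 0.3, -0.2]
opening: 0.6
t 10.4 at [ 652.  -205.2   70.4] yaw -41.1 open 0.6 F [ 0.3  0.3 -0.2]
 turn [ 0.08 -0.12 -0.57] shift cm now-axes [ 0.06 -0.14  6.44] goal-axes [ 0.07 -0.13  6.44]
```

```bash
python3 -m inch '[[0,-0.1,-0.6,0.07,-0.13,1.5,0.2],[0,0,0,0,0,1.8,0.2],[0,0,0,0,0,1.5,0.2],[0,0,0,0,0,0.7,0.2],[0,0,0,0,0,0,0.2],[0,0,0,0,0,0,0.2]]'
python3 -c "
from h import *
plan(653.4,-204.7,6,-40.5)"
```

```text
clock: 11.0
position: [0.6547, -0.2028, 0.0125]
ee_rot: [[0.763, -0.646, 0.001], [-0.646, -0.763, -0.002], [0.002, 0.001, -1.0]]
ft_force: [0.5, 1.0, 0.0]
opening: 0.599
t 11.0 at [ 654.7 -202.8   12.5] yaw -40.3 open 0.599 F [0.5 1.  0. ]
 turn [ 0.04 -0.12  0.24] shift cm now-axes [0.03 0.23 0.65] goal-axes [0.03 0.23 0.65]
```

```bash
python3 -m inch '[[0,-0.1,0.2,0,0.2,0.4,0.2],[0,0,0,0,0,0.25,0.2],[0,0,0,0,0,0,0.2],[0,0,0,0,0,0,0.2]]'
python3 -c "
from h import *
plan(653.4,-204.7,6,-40.5)"
```

```text
clock: 11.4
position: [0.6544, -0.2051, 0.0072]
ee_rot: [[0.761, -0.649, 0.002], [-0.649, -0.761, -0.002], [0.003, 0.0, -1.0]]
ft_force: [0.4, -1.1, 0.2]
opening: 0.604
t 11.4 at [ 654.4 -205.1    7.2] yaw -40.5 open 0.604 F [ 0.4 -1.1  0.2]
 turn [ 0.01 -0.17  0.02] shift cm now-axes [-0.1   0.03  0.12] goal-axes [-0.1   0.03  0.12]
```

Close and lift.

```bash
python3 -m inch '[[0,-0.1,0,-0.1,0,0.12,0.2],[0,0,0,0,0,0,-1],[0,0,0,0,0,0,-1],[0,0,0,0,0,0,-1],[0,0,0,0,0,0,-1],[0,0,0,0,0,0,-1],[0,0,0,0,0,0,-1]]' 20
python3 -m inch '[[0,0,0,0,0,-1,-1],[0,0,0,0,0,-2.5,-1],[0,0,0,0,0,-3,-1],[0,0,0,0,0,-2.5,-1],[0,0,0,0,0,-1.2,-1],[0,0,0,0,0,0,-1],[0,0,0,0,0,0,-1]]'
python3 -c "
from h import *
plan(571.3,165.0,120,-8.8)"
```

```text
clock: 12.1
position: [0.654, -0.2047, 0.0068]
ee_rot: [[0.761, -0.649, 0.002], [-0.649, -0.761, -0.001], [0.002, -0.0, -1.0]]
ft_force: [-0.6, -0.0, 0.2]
opening: 0.273
clock: 12.8
position: [0.653, -0.2041, 0.1134]
ee_rot: [[0.761, -0.649, 0.0], [-0.649, -0.761, -0.0], [0.0, 0.0, -1.0]]
ft_force: [0.1, -0.0, -0.6]
opening: 0.273
t 12.8 at [ 653.  -204.1  113.4] yaw -40.5 open 0.273 F [ 0.1 -0.  -0.6]
 turn [ 2.000e-02 -1.000e-02 -3.168e+01] shift cm now-axes [-30.17 -22.77  -0.67] goal-axes [-13.72 -35.22  -0.66]
```

```bash
python3 -m inch '[[0,0,-4,-1.6,-1.2,-0.3,-1],[0,0,-7,-2.9,-2.7,-0.3,-1],[0,0,-7,-2.5,-3.1,0,-1],[0,0,-7,-2.0,-3.5,0,-1],[0,0,-5,-1.6,-3.6,0,-1],[0,0,-1,-1.4,-3.7,0,-1],[0,0,0,-1.4,-3.7,0,-1],[0,0,0,-1.1,-3.0,0,-1],[0,0,0,-0.8,-2.0,0,-1],[0,0,0,0,0,0,-1]]'
python3 -c "
from h import *
plan(571.3,165.0,80,-8.8)"
```

```text
clock: 13.8
position: [0.5831, 0.1129, 0.1031]
ee_rot: [[0.989, -0.146, -0.024], [-0.146, -0.989, 0.004], [-0.024, -0.0, -1.0]]
ft_force: [1.0, 0.1, -0.4]
opening: 0.274
t 13.8 at [583.1 112.9 103.1] yaw -8.4 open 0.274 F [ 1.   0.1 -0.4]
 turn [-0.01  1.37  0.39] shift cm now-axes [-1.87 -4.98  2.36] goal-axes [-1.96 -4.97  2.31]
```

```bash
python3 -m inch '[[0,1.3,0.4,-0.8,-2.0,0,-1],[0,0,0,-0.8,-2.0,0,-1],[0,0,0,-0.2,-0.6,0.5,-1],[0,0,0,0,0,0,-1],[0,0,0,0,0,0,-1]]'
python3 -c "
from h import *
plan(571.3,165.0,60,-8.8)"
```

```text
clock: 14.3
position: [0.5699, 0.159, 0.0924]
ee_rot: [[0.988, -0.154, -0.008], [-0.154, -0.988, -0.002], [-0.008, 0.004, -1.0]]
ft_force: [-1.1, 0.1, -0.9]
opening: 0.276
t 14.3 at [569.9 159.   92.4] yaw -8.8 open 0.276 F [-1.1  0.1 -0.9]
 turn [ 0.21  0.45 -0.05] shift cm now-axes [ 0.07 -0.63  3.23] goal-axes [ 0.05 -0.62  3.24]
```

```bash
python3 -m inch '[[0.2,0.4,0,0.05,-0.6,0.8,-1],[0,0,0,0,0,1.0,-1],[0,0,0,0,0,0.8,-1],[0,0,0,0,0,0.4,-1],[0,0,0,0,0,0,-1],[0,0,0,0,0,0,-1]]'
python3 -c "
from h import *
plan(571.3,165.0,49,-8.8)"
```

```text
clock: 14.9
position: [0.5718, 0.1617, 0.0582]
ee_rot: [[0.987, -0.158, -0.002], [-0.158, -0.987, -0.001], [-0.002, 0.001, -1.0]]
ft_force: [-0.4, 0.5, -0.9]
opening: 0.275
t 14.9 at [571.8 161.7  58.2] yaw -9.1 open 0.275 F [-0.4  0.5 -0.9]
 turn [ 0.06  0.12 -0.27] shift cm now-axes [-0.1  -0.32  0.92] goal-axes [-0.1  -0.32  0.92]
```

```bash
python3 -m inch '[[0,0.1,-0.3,-0.1,-0.32,0.2,-1],[0,0,0,0,0,0.3,-1],[0,0,0,0,0,0,-1],[0,0,0,0,0,0,-1]]'
python3 -c "
from h import *
plan(571.3,165.0,49,-8.8)"
```

```text
clock: 15.3
position: [0.5719, 0.1655, 0.0537]
ee_rot: [[0.988, -0.152, 0.001], [-0.152, -0.988, -0.001], [0.002, 0.001, -1.0]]
ft_force: [0.0, -0.2, 0.3]
opening: 0.277
t 15.3 at [571.9 165.5  53.7] yaw -8.7 open 0.277 F [ 0.  -0.2  0.3]
 turn [ 0.03 -0.09  0.07] shift cm now-axes [-0.05  0.06  0.47] goal-axes [-0.05  0.06  0.47]
```

```bash
python3 -m inch '[[0,-0.1,0,-0.05,0.05,0.2,-1],[0,0,0,0,0,0.2,-1],[0,0,0,0,0,0.1,-1],[0,0,0,0,0,0,-1]]';python3 -m inch '[[0,0,0,0,0,0.08,-1],[0,0,0,0,0,0,-1]]'
```

```text
clock: 15.7
position: [0.5717, 0.1652, 0.0488]
ee_rot: [[0.988, -0.152, 0.001], [-0.152, -0.988, -0.0], [0.001, 0.0, -1.0]]
ft_force: [0.1, 0.1, -0.1]
opening: 0.272
clock: 15.9
position: [0.5719, 0.1652, 0.049]
ee_rot: [[0.988, -0.152, 0.001], [-0.152, -0.988, -0.0], [0.001, 0.0, -1.0]]
ft_force: [0.3, -0.3, 0.4]
opening: 0.275
```

Seated (48.8 as expected). Release and lift.

```bash
python3 -m inch '[[0,0,0,0,0,0,-0.3],[0,0,0,0,0,0,-0.25],[0,0,0,0,0,0,-0.2],[0,0,0,0,0,0,-0.2],[0,0,0,0,0,-0.5,-0.2],[0,0,0,0,0,-1.5,-0.2],[0,0,0,0,0,-2.5,-0.2],[0,0,0,0,0,-3,-0.2],[0,0,0,0,0,-2,-0.2],[0,0,0,0,0,0,0]]'
python3 -c "
from h import *
plan(440.0,-295.0,145,-22.1)"
```

```text
clock: 16.9
position: [0.5721, 0.1652, 0.1512]
ee_rot: [[0.988, -0.152, 0.002], [-0.152, -0.988, -0.0], [0.002, 0.0, -1.0]]
ft_force: [0.2, 0.5, -0.1]
opening: 0.499
t 16.9 at [572.1 165.2 151.2] yaw -8.7 open 0.499 F [ 0.2  0.5 -0.1]
 turn [-0.   -0.1  13.38] shift cm now-axes [-6.08 47.49  0.62] goal-axes [ 5.08 47.61  0.62]
```

```bash
python3 -m inch '[[0,0,4,-0.2,2.0,0,0.2],[0,0,5,-0.2,4.2,0,0.2],[0,0,4.4,0.2,4.3,0,0.2],[0,0,0,0.45,4.3,0,0.2],[0,0,0,0.45,4.3,0,0.2],[0,0,0,0.45,4.3,0,0.2],[0,0,0,0.45,4.3,0,0.2],[0,0,0,0.45,4.3,0,0.2],[0,0,0,0.45,4.3,0,0.2],[0,0,0,0.45,4.0,0,0.2]]'
python3 -c "
from h import *
plan(440.0,-295.0,75,-22.1)"
```

```text
clock: 17.9
position: [0.4552, -0.2314, 0.1496]
ee_rot: [[0.926, -0.376, 0.005], [-0.376, -0.926, 0.002], [0.004, -0.004, -1.0]]
ft_force: [-0.3, 0.2, -0.0]
opening: 0.6
t 17.9 at [ 455.2 -231.4  149.6] yaw -22.1 open 0.6 F [-0.3  0.2 -0. ]
 turn [-0.2  -0.25 -0.01] shift cm now-axes [0.95 6.49 7.44] goal-axes [0.98 6.47 7.46]
```

```bash
python3 -m inch '[[-0.2,-0.2,0,0.5,3.5,0.5,0.2],[0,0,0,0.35,2.2,1.5,0.2],[0,0,0,0,0.4,2,0.2],[0,0,0,0,0,2,0.2],[0,0,0,0,0,0.8,0.2],[0,0,0,0,0,0,0.2],[0,0,0,0,0,0,0.2]]'
python3 -c "
from h import *
plan(440.0,-295.0,6,-22.1)"
```

```text
clock: 18.6
position: [0.4361, -0.2996, 0.0785]
ee_rot: [[0.923, -0.385, 0.001], [-0.385, -0.923, -0.002], [0.001, 0.001, -1.0]]
ft_force: [0.8, -0.5, -0.7]
opening: 0.602
t 18.6 at [ 436.1 -299.6   78.5] yaw -22.6 open 0.602 F [ 0.8 -0.5 -0.7]
 turn [ 0.08 -0.08 -0.53] shift cm now-axes [ 0.18 -0.58  7.25] goal-axes [ 0.19 -0.57  7.25]
```

```bash
python3 -m inch '[[0,0,-0.5,0.2,-0.57,1.2,0.2],[0,0,0,0,0,1.8,0.2],[0,0,0,0,0,1.8,0.2],[0,0,0,0,0,1.2,0.2],[0,0,0,0,0,0,0.2],[0,0,0,0,0,0,0.2]]'
python3 -c "
from h import *
plan(440.0,-295.0,6,-22.1)"
```

```text
clock: 19.2
position: [0.4446, -0.2946, 0.0189]
ee_rot: [[0.928, -0.372, 0.007], [-0.372, -0.928, -0.007], [0.009, 0.004, -1.0]]
ft_force: [1.0, 0.2, -0.4]
opening: 0.597
t 19.2 at [ 444.6 -294.6   18.9] yaw -21.8 open 0.597 F [ 1.   0.2 -0.4]
 turn [ 0.24 -0.5   0.29] shift cm now-axes [-0.43  0.21  1.29] goal-axes [-0.41  0.21  1.29]
```

```bash
python3 -m inch '[[0.2,-0.5,0.3,-0.4,0.2,0.4,0.2],[0,0,0,0,0,0.4,0.2],[0,0,0,0,0,0.3,0.2],[0,0,0,0,0,0,0.2],[0,0,0,0,0,0,0.2]]'
python3 -c "
from h import *
plan(440.0,-295.0,6,-22.1)"
```

```text
clock: 19.7
position: [0.4411, -0.2963, 0.0092]
ee_rot: [[0.926, -0.377, 0.002], [-0.377, -0.926, -0.003], [0.003, 0.002, -1.0]]
ft_force: [0.1, 0.3, -0.6]
opening: 0.603
t 19.7 at [ 441.1 -296.3    9.2] yaw -22.1 open 0.603 F [ 0.1  0.3 -0.6]
 turn [ 0.11 -0.17 -0.04] shift cm now-axes [-0.16 -0.08  0.32] goal-axes [-0.15 -0.08  0.32]
```

```bash
python3 -m inch '[[0.1,-0.2,0,-0.15,-0.08,0.3,0.2],[0,0,0,0,0,0,0.2],[0,0,0,0,0,0,-1],[0,0,0,0,0,0,-1],[0,0,0,0,0,0,-1],[0,0,0,0,0,0,-1],[0,0,0,0,0,0,-1],[0,0,0,0,0,0,-1]]' 20
python3 -m inch '[[0,0,0,0,0,-1,-1],[0,0,0,0,0,-2.5,-1],[0,0,0,0,0,-3,-1],[0,0,0,0,0,-2.5,-1],[0,0,0,0,0,-1.5,-1],[0,0,0,0,0,0,-1],[0,0,0,0,0,0,-1]]'
python3 -c "
from h import *
plan(562,104,120,-8.8)"
```

```text
clock: 20.5
position: [0.4402, -0.2951, 0.0064]
ee_rot: [[0.926, -0.377, -0.0], [-0.377, -0.926, -0.0], [-0.0, 0.0, -1.0]]
ft_force: [0.2, -0.5, -0.7]
opening: 0.272
clock: 21.2
position: [0.4399, -0.2947, 0.118]
ee_rot: [[0.926, -0.377, -0.0], [-0.377, -0.926, -0.0], [-0.0, 0.0, -1.0]]
ft_force: [-0.0, 0.4, -1.0]
opening: 0.271
t 21.2 at [ 439.9 -294.7  118. ] yaw -22.1 open 0.271 F [-0.   0.4 -1. ]
 turn [ 1.000e-02  2.000e-02 -1.333e+01] shift cm now-axes [ -3.71 -41.53  -0.21] goal-axes [  5.97 -41.27  -0.2 ]
```

```bash
python3 -m inch '[[0,0,-4,-0.1,-2.0,-0.3,-1],[0,0,-5,0.1,-4.0,-0.2,-1],[0,0,-4.3,0.4,-4.2,0,-1],[0,0,0,0.6,-4.2,0,-1],[0,0,0,0.6,-4.2,0,-1],[0,0,0,0.6,-4.2,0,-1],[0,0,0,0.6,-4.2,0,-1],[0,0,0,0.6,-4.2,0,-1],[0,0,0,0.6,-3.0,0,-1],[0,0,0,0,0,0,-1]]'
python3 -c "
from h import *
plan(562,104,80,-8.8)"
```

```text
clock: 22.2
position: [0.5414, 0.0468, 0.1125]
ee_rot: [[0.989, -0.15, -0.014], [-0.15, -0.989, 0.005], [-0.015, -0.003, -1.0]]
ft_force: [-0.1, 0.2, 0.2]
opening: 0.272
t 22.2 at [541.4  46.8 112.5] yaw -8.6 open 0.272 F [-0.1  0.2  0.2]
 turn [-0.15  0.85  0.19] shift cm now-axes [ 1.23 -5.95  3.25] goal-axes [ 1.16 -5.96  3.25]
```

```bash
python3 -m inch '[[-0.1,0.8,0.2,0.5,-2.5,0,-1],[0,0,0,0.5,-2.5,0.3,-1],[0,0,0,0.15,-0.6,0.8,-1],[0,0,0,0,0,0.8,-1],[0,0,0,0,0,0.4,-1],[0,0,0,0,0,0,-1],[0,0,0,0,0,0,-1]]'
python3 -c "
from h import *
plan(562,104,58,-8.8)"
```

```text
clock: 22.9
position: [0.5565, 0.0977, 0.0813]
ee_rot: [[0.988, -0.154, -0.012], [-0.154, -0.988, -0.001], [-0.012, 0.003, -1.0]]
ft_force: [-1.0, 0.5, -0.4]
opening: 0.275
t 22.9 at [556.5  97.7  81.3] yaw -8.9 open 0.275 F [-1.   0.5 -0.4]
 turn [ 0.18  0.7  -0.07] shift cm now-axes [ 0.48 -0.72  2.32] goal-axes [ 0.45 -0.71  2.33]
```

```bash
python3 -m inch '[[0.2,0.7,0,0.45,-0.7,0.4,-1],[0,0,0,0,0,0.7,-1],[0,0,0,0,0,0.7,-1],[0,0,0,0,0,0.3,-1],[0,0,0,0,0,0,-1],[0,0,0,0,0,0,-1]]'
python3 -c "
from h import *
plan(562,104,48.5,-8.8)"
```

```text
clock: 23.5
position: [0.5628, 0.1029, 0.0589]
ee_rot: [[0.988, -0.156, 0.002], [-0.156, -0.988, 0.0], [0.002, -0.001, -1.0]]
ft_force: [-0.3, -0.5, 0.1]
opening: 0.274
t 23.5 at [562.8 102.9  58.9] yaw -9.0 open 0.274 F [-0.3 -0.5  0.1]
 turn [-0.03 -0.12 -0.18] shift cm now-axes [-0.1  -0.09  1.04] goal-axes [-0.09 -0.09  1.04]
```

```bash
python3 -m inch '[[0,-0.1,-0.2,-0.08,-0.09,0.3,-1],[0,0,0,0,0,0.3,-1],[0,0,0,0,0,0.1,-1],[0,0,0,0,0,0,-1]]'
python3 -c "
from h import *
plan(562,104,48.4,-8.8)"
```

```text
clock: 23.9
position: [0.5624, 0.1041, 0.0517]
ee_rot: [[0.988, -0.152, 0.001], [-0.152, -0.988, 0.001], [0.001, -0.001, -1.0]]
ft_force: [-0.2, -0.6, -0.2]
opening: 0.277
t 23.9 at [562.4 104.1  51.7] yaw -8.7 open 0.277 F [-0.2 -0.6 -0.2]
 turn [-0.04 -0.06  0.05] shift cm now-axes [-0.04  0.02  0.33] goal-axes [-0.04  0.02  0.33]
```

```bash
python3 -m inch '[[0,-0.1,0,0,0,0.2,-1],[0,0,0,0,0,0.12,-1],[0,0,0,0,0,0.06,-1],[0,0,0,0,0,0,-1]]';python3 -m inch '[[0,0,0,0,0,0.08,-1],[0,0,0,0,0,0,-1]]'
```

```text
clock: 24.3
position: [0.5628, 0.1041, 0.0486]
ee_rot: [[0.988, -0.152, -0.0], [-0.152, -0.988, 0.001], [-0.0, -0.001, -1.0]]
ft_force: [-0.2, 0.1, -0.5]
opening: 0.276
clock: 24.5
position: [0.5631, 0.1042, 0.0486]
ee_rot: [[0.988, -0.152, 0.0], [-0.152, -0.988, 0.001], [0.0, -0.001, -1.0]]
ft_force: [0.2, 0.3, -0.8]
opening: 0.273
```

Seated; release, lift, and clear the view to the robot's right.

```bash
python3 -m inch '[[0,0,0,0,0,0,-0.3],[0,0,0,0,0,0,-0.25],[0,0,0,0,0,0,-0.2],[0,0,0,0,0,0,-0.2],[0,0,0,0,0,-0.5,-0.2],[0,0,0,0,0,-1.5,-0.2],[0,0,0,0,0,-2.5,-0.2],[0,0,0,0,0,-3,-0.2],[0,0,0,0,0,-3,-0.2],[0,0,0,0,0,-2,0]]'
python3 -m inch '[[0,0,0,-0.3,2,-1,0],[0,0,0,-1,4,-1,0],[0,0,0,-1,4,0,0],[0,0,0,-1,4,0,0],[0,0,0,-1,4,0,0],[0,0,0,-1,4,0,0],[0,0,0,-1,3,0,0],[0,0,0,0,0,0,0],[0,0,0,0,0,0,0],[0,0,0,0,0,0,0]]'
python3 - <<'E'
from h import *
plan(562,104,200,-8.8)
c=capture('top'); np.savez('pics/top3.npz',**c)
W=cloud(c)
for n,w in {'long':(194,222,168,250),'mid':(240,270,170,255),'short':(264,293,170,255)}.items():
    m=win((W[...,2]>.0525)&(W[...,2]<.075),*w); r=fit(c,m,.058); print(n,r['mid'],r['L'],r['Wd'],r['ang'],r['n'])
m=win((W[...,2]>.052)&(W[...,2]<.075),224,240,155,265); print('drift',fit(c,m,.055)['mid'])
cv2.imwrite('pics/top3.png',cv2.resize(c['pixels'][150:350,180:500,::-1],None,fx=2.5,fy=2.5,interpolation=cv2.INTER_CUBIC))
s=capture('side'); cv2.imwrite('pics/side3.png',cv2.resize(s['pixels'][230:390,170:350,::-1],None,fx=3,fy=3))
E
```

```text
clock: 25.5
position: [0.5608, 0.104, 0.1785]
ee_rot: [[0.988, -0.152, -0.005], [-0.152, -0.988, 0.001], [-0.006, 0.0, -1.0]]
ft_force: [0.6, 0.1, 0.1]
opening: 0.496
clock: 26.5
position: [0.4631, -0.1418, 0.2186]
ee_rot: [[0.989, -0.149, 0.021], [-0.149, -0.989, -0.007], [0.022, 0.004, -1.0]]
ft_force: [0.3, 0.0, -0.5]
opening: 0.501
t 26.5 at [ 463.1 -141.8  218.6] yaw -8.6 open 0.501 F [ 0.3  0.  -0.5]
 turn [ 0.21 -1.27  0.24] shift cm now-axes [  6.08 -25.78   1.9 ] goal-axes [  6.01 -25.8    1.86]
long [593.4 286.2] 150.4 25.5 171.43 496
mid [569.9 163.5] 125.6 24.8 171.13 416
short [562.8 102.5] 100.6 24.6 170.98 325
drift [582.4 226.2]
```

View pics/top3.png

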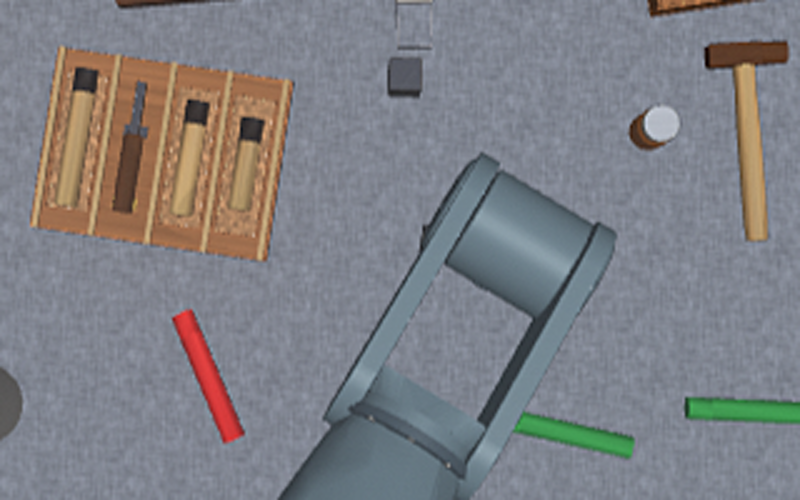

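View pics/side3.png

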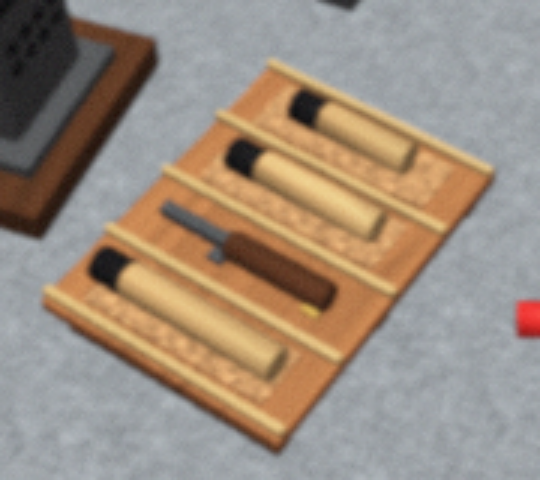

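```bash
python3 - <<'E'
from h import *
for f in('top1','top3'):
    c=dict(np.load(f'pics/{f}.npz')); p=c['pixels'].astype(int).sum(2); print('drift dark',fit(c,win(p<260,224,242,178,240),.055)['cen'])
s=read_state(); print(s['clock'],np.abs(s['qd']).max()); close_job()
E
```

```text
drift dark [559.4 229.3]
drift dark [559.7 229.3]
26.6 0.4174457516550491
the job is handed in; nothing more can be done
```

All three handles are on the shelf and the job is handed in at 26.6 s of the 70 s. They lie on the cork strips with collars to the back: long in the left bay, mid in the third, short in the right. I used a 20 N grip and lowered each one until it rested before releasing it.

**Placement:** in the last top view, each handle measured within about 2.5 mm of its bay centre. Each was straight to within about 0.4° of the shelf's heading. The last side view shows them lying flat.

**Everything else:** the drift measured 0.3 mm from its first position, within measuring error. The jar, dolly, mallet and red stick look unmoved in the last view. The arm hid the brass weight and part of one green stick in that view, so I did not re-measure those. The tin was mostly out of the crop and I did not see or measure the brush in it.

**Disagreements:** the side camera put the shelf centre about 5 mm to the left of the top camera's reading. I put that down to its slanted view also taking in the shelf's side faces. I used the top camera's reading, which agreed with the cork strips to about 2 mm.

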